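# Clamp a dowel in the V-block for drilling

## Robot

A 7-joint arm with a two-finger parallel gripper is mounted at the origin on a cart in front of the work surface, level with it; the furniture and walls round the work are solid. World frame = base frame: x ahead of the robot, y to its left, z up, the work surface at z = 0. Lengths are in mm, angles in rad, forces in N, time in s.
With the tool pointing down it reaches from about 425 to 925 mm from the base axis. Payload 6.8 kg.
Tool frame: the origin (TCP) lies midway between the tips of the shut fingers; the grasp point (between the pads) lies 19 mm behind it (grasp_offset is the distance from the TCP to the grasp point, in mm); x points along the fingers, y is the direction in which the jaws open and shut, and the axes are right-handed (so a half turn about x gives the same grasp; the last joint's range is limited). The gripper opens to 88 mm and grips with 3 to 60 N. Pads are 20 mm wide; open, the fingers measure 115 mm over their backs; the gripper's body (75 mm by 178 mm) begins 61 mm behind the grasp point.
Start: joints at [1.193, 0.477, 0.022, 1.555, -0.011, 1.109, -0.083], TCP at [179.922, -650.596, 222.664] pointing down, gripper open.
Joint ranges: [-2.96, 2.96], [-0.34, 2.1], [-1.41, 1.46], [0.24, 2.44], [-1.37, 4.51], [0.17, 1.92], [-2.96, 2.96]. Speed limits (rad/s): [2.39, 2.39, 3.14, 3.14, 3.14, 3.14, 3.14].

## Interface

Orientations are given as a unit quaternion [w, x, y, z].
In Python, from station import * gives the robot as it stands.
- The arm moves only by the tool drive_tool, never from a script. Its argument "increments" is a list that holds one entry, the list of rows, each a list of 5 numbers: the shift along the world's x, y, z in mm, then the turn about the world's z in rad, then the finger opening in mm, from 0 to 87.8. A call has 1 to 5 rows; each row is the pose to reach, as a shift and turn from the pose commanded when the call began; what a row does not reach only later rows make up. A row lasts 1/8 s, in which the tool goes at most 62.5 mm and 10.7 degrees, less where a joint would pass 70% of its speed; a pose out of reach is approached as far as the arm can. A call with a gripper value outside its range is refused whole. The fingers move at their own pace and stop on an object; the grip force is fixed at half the most. Time passes only in rows, so rows that repeat a pose let the fingers close. It gives the time, the measured TCP pose, the force and the opening at its end, in the units of the state.
- read_state(): the state, without advancing time (a new reading comes with each control period).
- capture(name): name is "scene" or "side" or "wrist"; returns a dict with "color" (400x640x3 uint8, red, green, blue), "mtx" (3x3 intrinsics, pixels), "k1" (the pictures are not rectified: a ray, as slopes to the right and down, at radius r is drawn at 1 + k1 r^2 times it, then the intrinsics apply), "extrinsics" (4x4, takes a point from camera to world coordinates). Camera axes: x right, y down, z forward; pixel columns grow to the right and rows downward; lengths in mm; the calibration is good to about 2 mm. A picture is of the moment at which its call begins. There is no depth.
- job_done(): hands the job in, once; it reports no verdict.
Trained networks look in a picture, given as the dict that the camera call returned (one of the last four; its "shot" number tells which), for a name from the list of things; names that differ only in an ending like _2 or _b are one class to them, and where a whole thing is asked for, a point or a joint stands for the part that bears it (a point fixed in the world has none). Each returns a list of dicts, best first, with "score" (0 to 1); they miss things now and then, are a little off and sometimes report something else, mostly with a low value. They report only what shows in the picture. A call takes as long as a camera call. They do not tell look-alikes from the thing itself.
- cut_out(target, picture): "mask" (400x640 bool, what is visible of it) and "position" ([column, row] in pixels, amid what is visible of it).
The state is a dict: "time_s": time; "q": joint angles; "qvel": joint speeds; "tau": joint torques, N m; "position": TCP position; "orientation": TCP orientation; "wrist_force": force on the tool from outside, world axes, zero at the start; "wrist_torque": the same for the moment, N m; "width": finger opening in mm.
Only numpy, scipy, OpenCV 4.12 (cv2) and the standard library are available. Lean on these libraries where they do the work, as an engineer would, in place of code of your own. Each camera call takes 0.05 s, during which the arm holds its last target.

## Task

Get the dowel that is both thick and long ready for cross-drilling: with the steel clamp bar turned clear of the groove, lower that dowel down into the V-block, about equally overhanging at both ends, and let go of it so that it centres itself. Then turn the clamp bar by its black peg fully across, so that it presses the dowel down. Leave the other dowels and everything else on the table where they are.

Things in the scene. Friction and masses are not known exactly. Their poses are not given: they have to be found in the camera images.
- dowel_center (a point): Centre of the workpiece: a plain pale wooden cylinder, diameter 32, length 130, about 75 g, lying on the table (centre 16 above it). Its y axis is the cylinder's axis. It can roll. The other two dowels lie at the other two of three places, which are dealt out at random.
- dowel_thin_center (a point): Centre of the thin wooden dowel, not to be used: diameter 22, length 130, lying; y along its axis.
- dowel_short_center (a point): Centre of the short wooden dowel, not to be used: diameter 32, length 55, lying; y along its axis.
- jig: The fixed drilling fixture: base board 120 (x) by 150 (y), 14 thick, with two wooden yokes at y = -42 and +42, each 22 thick along y, 100 wide along x, tops 50 above the table; each has a 90 degree V cut in its top, 50 wide there, bottom 25 above the table. The 62 mm gap between the yokes is free for fingers on both sides of the dowel. Origin: centre of its underside.
- v_seat (a point): Where the dowel's centre belongs in the fixture: midway between the yokes, on the axis of a seated 32 mm dowel, 48 above the table. z up, y along the groove, x across it.
- clamp_post: Sprung upright steel pivot post of the clamp, on the yoke at +y: axis at x = +36, y = +42 in the v_seat frame, top 81 above the table, origin 53 above it. Carries the clamp bar: round steel, 12 thick, axis 67 above the table, 66 from pivot to peg. Its spring (700 N/m) lets the bar rise about 3 mm onto the seated dowel and press on it with about 2 N.
- clamp (a joint): Angle of the clamp bar about its post, rad. 0 (stop): fully across the groove, peg at x = -30, y = +42 in the v_seat frame. Grows as it opens, clockwise from above: at 1.57 it lies along +y beside the groove, peg at x = +36, y = +108. Stop at 1.8. Turns lightly and stays where left. Starts anywhere from 0 to 1.6.
- clamp_peg (a point): Gripping point on the clamp bar's upright black peg, diameter 12, at the bar's free end: on the peg's axis, 94 above the table. The peg's top is 106 and the top of the bar 73 above the table.
- card_tube_center (a point): Centre of a bystander: brown card tube standing on end, diameter 44, 99 tall. Stuck to the table.
- eraser_center (a point): Centre of a bystander: eraser 22 x 45 x 13, lying flat, long side along its y.
- tape_roll_center (a point): Centre of a bystander: roll of masking tape lying flat, diameter 94, 19 tall. Stuck to the table.
- peg_center (a point): Centre of a bystander: pink clothes peg 15 x 72 x 12, lying flat, long side along its y.
Not all that is in view belongs to the job. Leave any red look-alike of the part that bears dowel_center alone.

How it is judged:
By the outcome, as a careful person would: the job done as asked, in the order asked, and still so for the second after the job is handed in, with the robot touching nothing.
It also fails if it takes over 67 s, if anything falls off the work surface, if the arm or the gripper's body presses on something with over 40 N, if the wrist force passes 120 N, or if a joint passes its speed limit or range.

## Working session

There is one attempt and no reset: what is moved stays moved. The work goes in short steps, Python scripts to look and compute and a tool call to move; the robot and the scene stay as the last step left them, time stands still between calls to the robot, and variables do not carry over. Pictures are saved under pics/ and viewed, and the job is handed in when it is done.

Besides the shell and the picture viewer there is one more tool, called after ">>>" in YAML: its name, and indented under it one key for each argument. drive_tool: Moves the arm, as the interface text tells. Its arguments: {"type":"object","properties":{"increments":{"type":"array"}},"required":["increments"]}

```bash
ls; mkdir -p pics
python3 - <<'E'
from station import *
import cv2
s=read_state();print(s)
for n in("scene","side","wrist"):
    c=capture(n);cv2.imwrite(f"pics/{n}0.png",c["color"][:,:,::-1]);print(n,c["mtx"].tolist(),c["k1"],c["extrinsics"].round(3).tolist() if hasattr(c["extrinsics"],'round') else c["extrinsics"])
E
```

```text
pics
{'time_s': 0.0, 'q': array([ 1.19291941,  0.47777995,  0.02235601,  1.55641298, -0.01150066,
        1.10926754, -0.08311625]), 'qvel': array([ 0.00018758,  0.00122085, -0.00015812, -0.00094808,  0.00013835,
        0.0007185 ,  0.00038787]), 'tau': array([ 1.79595863e-04, -5.82849348e+01,  1.53446451e+00, -2.72604632e+01,
       -5.44201350e-02,  1.70671596e-02,  1.76821254e-04]), 'position': array([ 179.72302405, -650.0373268 ,  221.71178342]), 'orientation': array([-0.09448723, -0.70055413, -0.09568952,  0.70081352]), 'wrist_force': array([-0.13690296, -0.24046084, -0.17722663]), 'wrist_torque': array([ 0.00045161,  0.01293973, -0.01291389]), 'width': 87.89635877137621}
scene [[395.7886003490393, 0.0, 318.3346790697926], [0.0, 395.7886003490393, 196.68076083326494], [0.0, 0.0, 1.0]] -0.07245472613675669 [[-0.423, -0.647, 0.634, -275.217], [-0.906, 0.293, -0.306, 359.647], [0.012, -0.704, -0.71, 966.164], [0.0, 0.0, 0.0, 1.0]]
side [[429.1402237262504, 0.0, 329.8560723341245], [0.0, 429.1402237262504, 197.41992572353166], [0.0, 0.0, 1.0]] -0.03596776050319811 [[-0.994, -0.073, 0.087, 419.42], [-0.113, 0.68, -0.724, 794.244], [-0.007, -0.729, -0.684, 872.868], [0.0, 0.0, 0.0, 1.0]]
wrist [[290.74722274885016, 0.0, 317.2727400609258], [0.0, 290.74722274885016, 202.19559018740335], [0.0, 0.0, 1.0]] -0.04873178243563906 [[0.267, -0.92, -0.286, 257.547], [-0.964, -0.256, -0.079, -629.62], [-0.001, 0.297, -0.955, 383.137], [0.0, 0.0, 0.0, 1.0]]
```

View pics/scene0.png

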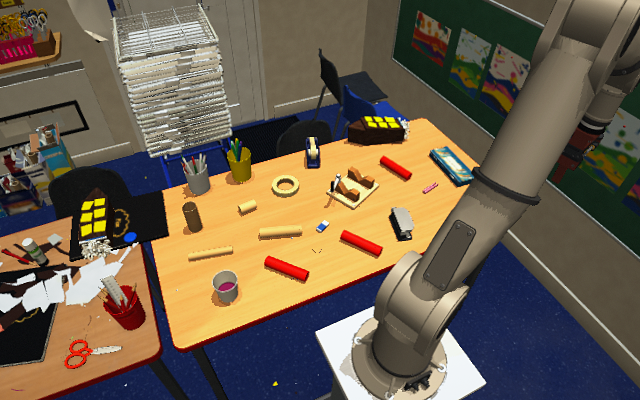

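View pics/side0.png

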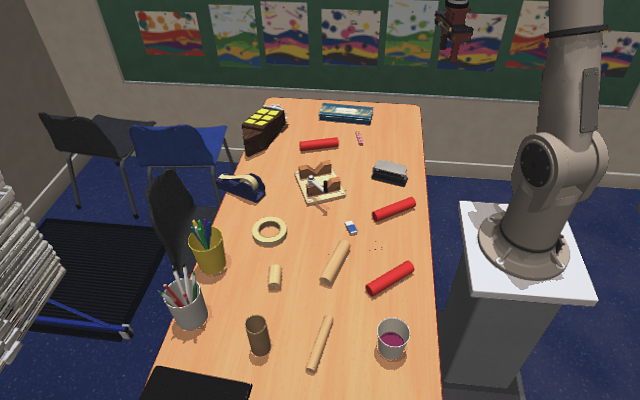

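View pics/wrist0.png

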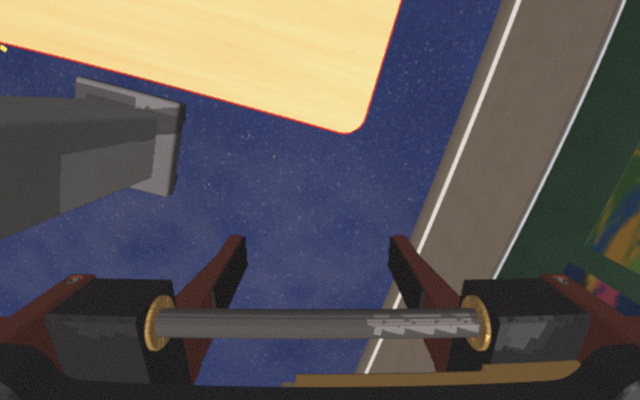

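```bash
cat > h.py <<'E'
from station import *
import numpy as np, cv2
def ray(c,px):
    p=cv2.undistortPoints(np.array(px,float).reshape(-1,1,2),c["mtx"],np.array([c["k1"],0,0,0,0.])).reshape(-1,2)
    d=np.c_[p,np.ones(len(p))]@np.array(c["extrinsics"])[:3,:3].T
    return np.array(c["extrinsics"])[:3,3],d
def onz(c,px,z):
    o,d=ray(c,px); return o+d*((z-o[2])/d[:,2])[:,None]
def proj(c,P):
    E=np.array(c["extrinsics"]);p=(np.array(P,float).reshape(-1,3)-E[:3,3])@E[:3,:3]
    s=p[:,:2]/p[:,2:]; s=s*(1+c["k1"]*(s**2).sum(1))[:,None]
    return s@c["mtx"][:2,:2].T+c["mtx"][:2,2]
def tri(cs,pxs):
    A=np.zeros((3,3));b=np.zeros(3)
    for c,p in zip(cs,pxs):
        o,d=ray(c,[p]);d=d[0]/np.linalg.norm(d[0]);M=np.eye(3)-np.outer(d,d);A+=M;b+=M@o
    x=np.linalg.solve(A,b); return x
def crop(c,x0,y0,x1,y1,k,name):
    im=c["color"][y0:y1,x0:x1,::-1]
    cv2.imwrite("pics/"+name,cv2.resize(im,None,fx=k,fy=k,interpolation=cv2.INTER_CUBIC))
E
python3 - <<'E'
from h import *
a=capture("scene");b=capture("side")
zs=dict(dowel_center=16,dowel_thin_center=11,dowel_short_center=16,jig=25,clamp_post=60,clamp=67,clamp_peg=94,card_tube_center=50,eraser_center=6,tape_roll_center=10,peg_center=6)
for n,z in zs.items():
    for c,l in((a,'sc'),(b,'sd')):
        for r in cut_out(n,c)[:3]:
            print(n,l,round(r["score"],2),np.round(r["position"],1),onz(c,[r["position"]],z)[0].round(0)[:2],r["mask"].sum())
crop(a,310,140,440,230,6,"ja.png");crop(b,280,130,400,220,6,"jb.png")
E
```

```text
dowel_center sc 0.96 [279.7 230.7] [488. 123.] 393
dowel_center sc 0.82 [360.8 240.2] [350. -88.] 422
dowel_center sc 0.74 [287.3 268.9] [346. 155.] 522
dowel_center sd 0.9 [338.1 263.5] [480. 126.] 562
dowel_center sd 0.89 [394.4 207.7] [341. -89.] 530
dowel_center sd 0.7 [274.8 279.8] [628. 192.] 294
dowel_thin_center sc 0.85 [209.3 253.1] [498. 345.] 308
dowel_thin_center sd 0.55 [318.6 346. ] [500. 349.] 557
dowel_thin_center sd 0.31 [318.1 184.7] [ 571. -170.] 126
dowel_short_center sc 0.7 [244.9 206.2] [634. 190.] 143
dowel_short_center sd 0.81 [277.1 277.3] [624. 184.] 358
jig sc 0.56 [353.2 188.9] [ 551. -170.] 1264
clamp_post sc 0.59 [333.7 178.9] [ 590. -114.] 82
clamp_post sd 0.63 [318.3 183.2] [ 562. -122.] 156
clamp sc 0.52 [333.7 182.8] [ 566. -101.] 114
clamp sd 0.59 [319.1 186. ] [ 557. -102.] 159
clamp_peg sc 0.6 [335. 181.] [547. -95.] 79
clamp_peg sc 0.49 [248.5 202.9] [568. 190.] 153
card_tube_center sc 0.97 [191.1 217.1] [626. 363.] 436
card_tube_center sc 0.23 [333.5 179.9] [ 595. -116.] 101
card_tube_center sd 0.97 [257.  334.7] [628. 358.] 870
eraser_center sc 0.52 [325.5 224.3] [461. -22.] 91
tape_roll_center sc 0.62 [283.6 183.4] [689.  31.] 435
tape_roll_center sd 0.72 [266.7 228.8] [686.  24.] 759
peg_center sd 0.45 [358.7 138.9] [ 464. -427.] 52
```

View pics/ja.png

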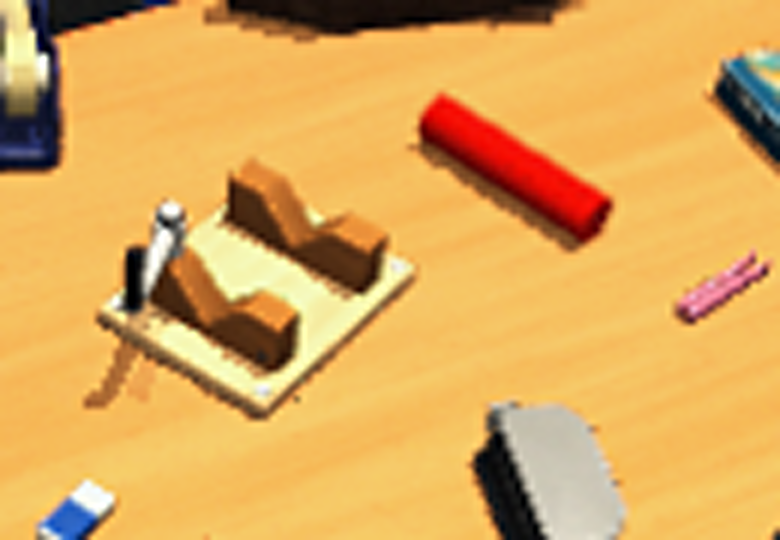

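View pics/jb.png

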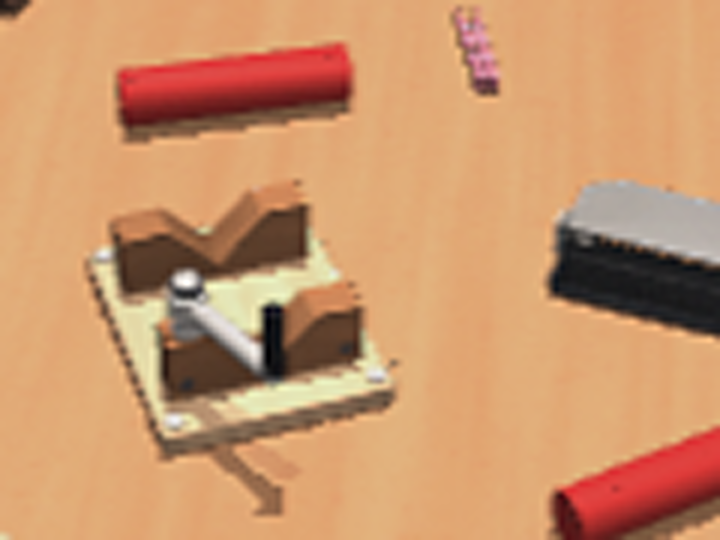

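Run:
```python
from h import *
from scipy.optimize import least_squares
a=capture("scene");b=capture("side")
# (cam, px crop, jig pt or 'peg')
A=lambda u,v:(310+u/6-.4,140+v/6-.4); B=lambda u,v:(280+u/6-.4,130+v/6-.4)
obs=[(a,A(98,314),(60,75,14)),(a,A(262,406),(-60,75,14)),(a,A(412,270),(-60,-75,14)),
(b,B(88,258),(60,-75,14)),(b,B(162,440),(60,75,14)),(b,B(393,393),(-60,75,14)),
(a,A(170,210),(36,42,81)),(b,B(186,277),(36,42,81)),(a,A(135,250),'peg'),(b,B(272,308),'peg')]
def pts(p):
    x,y,w,t=p;R=np.array([[np.cos(w),-np.sin(w),0],[np.sin(w),np.cos(w),0],[0,0,1]])
    o=[]
    for c,px,j in obs:
        if j=='peg': j=(36-66*np.cos(t),42+66*np.sin(t),106)
        o.append(R@np.array(j,float)+[x,y,0])
    return o
def f(p): return np.concatenate([proj(c,P)[0]-px for (c,px,j),P in zip(obs,pts(p))])
for w0 in(-.3,.3):
    r=least_squares(f,[560,-165,w0,.8]);print(r.x.round(3),r.cost);
print(r.fun.reshape(-1,2).round(1))
for n,c in(("sc",a),("sd",b)):
  m=cut_out("dowel_center",c)[0]["mask"]
  ys,xs=np.nonzero(m);P=onz(c,np.c_[xs,ys],16)[:,:2];u,s,v=np.linalg.svd(P-P.mean(0),full_matrices=False)
  q=(P-P.mean(0))@v.T; print(n,P.mean(0),v[0],np.degrees(np.arctan2(v[0,1],v[0,0])),np.ptp(q,0), (P.mean(0)+v[0]*(q[:,0].max()+q[:,0].min())/2))
```

```text
[ 5.68357e+02 -1.77192e+02  4.21000e-01  1.18300e+00] 3.77510125107657
[ 5.68357e+02 -1.77192e+02  4.21000e-01  1.18300e+00] 3.7751012510699913
[[-0.7 -1.3]
 [-0.3  0.2]
 [ 0.5 -0.5]
 [-0.3 -1.3]
 [ 0.1 -0. ]
 [ 0.8 -0.9]
 [-0.4 -0.2]
 [ 0.1  0.7]
 [-0.1  0.4]
 [ 0.4  0.6]]
sc [340.84731115 -85.68702263] [-0.83880467 -0.54443247] -147.0141106653451 [138.27575753  42.40909628] [343.15238627 -84.19089631]
sd [344.67551008 -83.99240398] [0.81546675 0.57880391] 35.36646027136417 [145.47746573  43.47582498] [343.5054045  -84.82292427]
```

```bash
cat >> h.py <<'E'
from scipy.spatial.transform import Rotation as Ro
def Rq(q): return Ro.from_quat([q[1],q[2],q[3],q[0]]).as_matrix()
E
python3 - <<'E'
from h import *
s=read_state();R=Rq(s["orientation"]);print(R.round(3), np.degrees(np.arctan2(R[1,1],R[0,1])))
w=capture("wrist");print(R.T@(np.array(w["extrinsics"])[:3,3]-s["position"]))
for nm,k in(("scene",0),("side",0)):
  c=capture(nm)
  for r in cut_out("dowel_center",c):
    ys,xs=np.nonzero(r["mask"]);
    if c["color"][ys,xs].mean(0)[1]<100: continue
    P=onz(c,np.c_[xs,ys],16)[:,:2];u,_,v=np.linalg.svd(P-P.mean(0),full_matrices=False)
    q=(P-P.mean(0))@v.T; print(nm,r["score"],v[0],np.degrees(np.arctan2(v[0,1],v[0,0])),np.ptp(q,0), (P.mean(0)+v[0]*(q[:,0].max()+q[:,0].min())/2))
print(s["time_s"])
E
```

```text
[[ 0.     0.267 -0.964]
 [-0.    -0.964 -0.267]
 [-1.     0.    -0.   ]] -74.5423766364982
[-161.35058182    0.76309633  -80.39490618]
scene 0.59 [0.31507837 0.94906566] 71.63445515192974 [130.82188644  42.17017557] [487.97794429 122.30933764]
side 0.65 [0.28419656 0.95876604] 73.48917076934062 [149.81122756  34.23430632] [489.30041302 118.98886659]
1.55
```

>>> drive_tool:
  increments:
    - [[390,475,40,-1.03,87],[390,475,40,-1.03,87],[390,475,40,-1.03,87],[390,475,40,-1.03,87],[390,475,40,-1.03,87]]

```text
time_s: 2.42
position: [372.3, -417.1, 242.7]
orientation: [-0.222, 0.672, -0.222, -0.671]
wrist_force: [0.4, -0.6, -0.2]
width: 87.2
```

>>> drive_tool:
  increments:
    - [[195,240,15,-0.1,87],[195,240,15,-0.1,87],[195,240,15,-0.1,87],[195,240,15,-0.1,87],[195,240,15,-0.1,87]]

```text
time_s: 3.05
position: [567.2, -176.8, 257.7]
orientation: [-0.253, 0.66, -0.253, -0.66]
wrist_force: [0.3, -1.2, -0.3]
width: 87.0
```

Run:
```python
from h import *
s=read_state();R=Rq(s["orientation"]);print(s["position"],np.degrees(np.arctan2(R[1,1],R[0,1])))
w=capture("wrist");cv2.imwrite("pics/w1.png",w["color"][:,:,::-1])
for n in("jig","clamp_post","clamp","clamp_peg"):
  for r in cut_out(n,w)[:2]: print(n,r["score"],r["position"],r["mask"].sum())
```

```text
[ 567.24650728 -176.82998461  257.66785003] -132.00006305874297
jig 0.58 [316.7, 169.7] 9377
clamp_post 0.63 [279.8, 221.3] 708
clamp_post 0.39 [281.7, 224.2] 644
clamp 0.67 [276.4, 228.7] 597
clamp_peg 0.57 [279.4, 222.9] 685
```

View pics/w1.png

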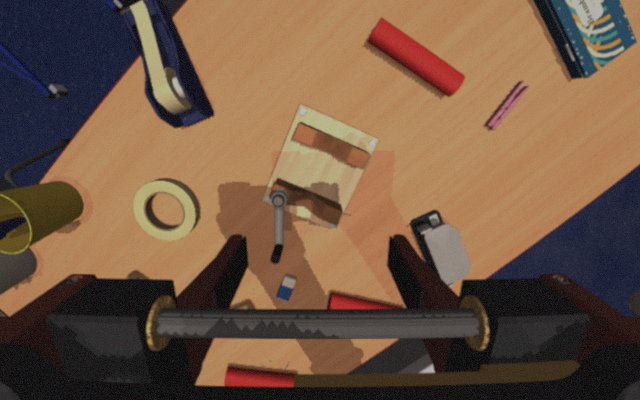

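Run:
```python
from h import *
w=capture("wrist");crop(w,250,95,400,270,4,"w1c.png")
import pickle
```

```text
(no output)
```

View pics/w1c.png

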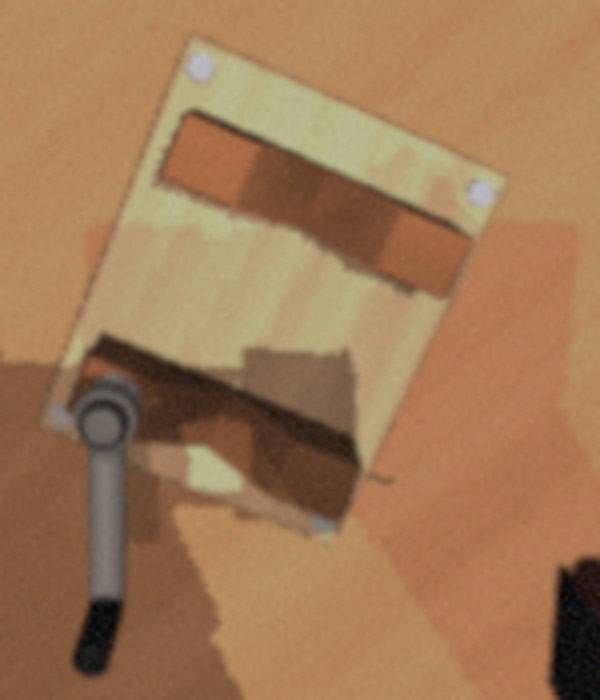

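```bash
cat > fit.py <<'E'
from h import *
from scipy.optimize import least_squares
a=capture("scene");b=capture("side");w=capture("wrist")
A=lambda u,v:(310+u/6-.4,140+v/6-.4); B=lambda u,v:(280+u/6-.4,130+v/6-.4);W=lambda u,v:(250+u/4-.4,95+v/4-.4)
o1=[(a,A(98,314),(60,75,14)),(a,A(262,406),(-60,75,14)),(a,A(412,270),(-60,-75,14)),
(b,B(88,258),(60,-75,14)),(b,B(162,440),(60,75,14)),(b,B(393,393),(-60,75,14)),
(a,A(170,210),(36,42,81)),(b,B(186,277),(36,42,81)),(a,A(135,250),'peg'),(b,B(272,308),'peg')]
o2=[(w,W(193,37),(60,-75,14)),(w,W(507,180),(-60,-75,14)),(w,W(335,538),(-60,75,14)),(w,W(42,425),(60,75,14)),(w,W(103,420),(36,42,81)),(w,W(90,657),'peg'),(w,W(192,112),(50,-53,50)),(w,W(158,185),(50,-31,50)),(w,W(472,238),(-50,-53,50)),(w,W(445,296),(-50,-31,50))]
def pt(p,j):
    x,y,w,t=p;R=np.array([[np.cos(w),-np.sin(w),0],[np.sin(w),np.cos(w),0],[0,0,1]])
    if j=='peg': j=(36-66*np.cos(t),42+66*np.sin(t),106)
    return R@np.array(j,float)+[x,y,0]
for obs in(o2,o1+o2):
    f=lambda p: np.concatenate([proj(c,pt(p,j))[0]-px for c,px,j in obs])
    r=least_squares(f,[560,-165,.3,.8]);print(r.x.round(3),r.cost);print(r.fun.reshape(-1,2).round(1).tolist(), pt(r.x,'peg').round(1))
E
python3 fit.py
```

```text
[ 5.66249e+02 -1.82793e+02  4.29000e-01  1.21900e+00] 18.478701208986152
[[-0.8, -1.7], [1.8, -1.0], [-0.0, 2.6], [-1.8, 0.8], [0.1, 1.8], [-0.1, 1.1], [-1.7, -0.9], [0.2, -2.4], [1.5, -0.1], [0.7, 1.1]] [535.1 -82.7 106. ]
[ 5.66625e+02 -1.82175e+02  4.24000e-01  1.21400e+00] 33.64481892300165
[[0.8, -1.3], [1.4, 0.1], [2.0, -0.6], [0.5, -2.2], [1.0, -1.1], [1.6, -2.1], [1.2, -0.2], [1.0, -0.3], [1.0, 0.3], [0.8, -0.3], [-1.0, -1.7], [1.4, -0.6], [-0.8, 2.8], [-2.5, 0.6], [-0.6, 1.8], [-0.7, 1.0], [-2.0, -0.9], [-0.2, -2.4], [1.0, 0.3], [0.2, 1.4]] [535.7 -82.2 106. ]
```

```bash
cat >> fit.py <<'E'
p=least_squares(lambda p: np.concatenate([proj(c,pt(p,j))[0]-px for c,px,j in o1]),[560,-165,.3,.8]).x
for P,col,nm in((p,(0,255,0),'o1'),):
    pass
im=cv2.resize(w["color"][95:270,250:400,::-1],None,fx=3.4,fy=3.4,interpolation=cv2.INTER_CUBIC)
for P,col in((p,(0,255,0)),(r.x,(255,0,0))):
    for c,px,j in o2:
        q=(proj(w,pt(P,j))[0]+.5-[250,95])*3.4; cv2.drawMarker(im,tuple(int(v) for v in q),col,cv2.MARKER_CROSS,10)
for c,px,j in o2:
    q=(np.array(px)+.5-[250,95])*3.4; cv2.circle(im,tuple(int(v) for v in q),4,(255,0,255))
cv2.imwrite("pics/ov.png",im)
E
python3 fit.py >/dev/null
```

```text
(no output)
```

View pics/ov.png

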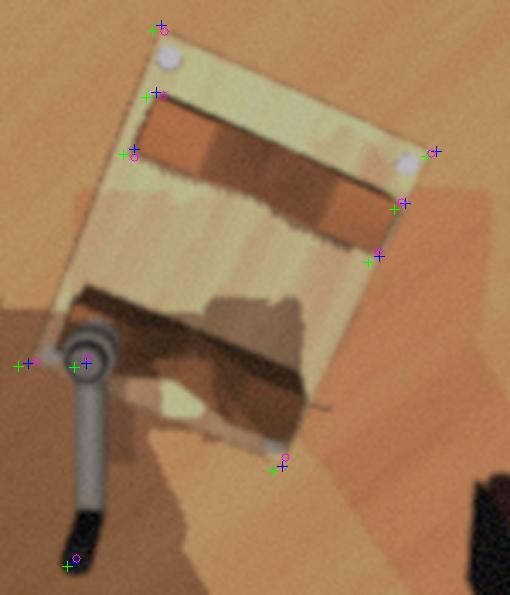

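```bash
cat > fit2.py <<'E'
import io,contextlib
with contextlib.redirect_stdout(io.StringIO()):
    from fit import *
def run(obs,mode):
    def f(p):
        out=[]
        for c,px,j in obs:
            s=1+p[4]/100 if mode=='scale' else 1
            if j=='peg': j=(36-66*np.cos(p[3]),42+66*np.sin(p[3]),106)
            j=(j[0]*s,j[1]*s,j[2])
            c2=c
            if mode=='cam' and c is w:
                c2=dict(c);E=np.array(c["extrinsics"]).copy();E[:3,3]+=p[4:7];c2["extrinsics"]=E
            out.append(proj(c2,pt(p[:4],j))[0]-px)
        return np.concatenate(out+[p[4:]*.05])
    r=least_squares(f,[560,-165,.3,.8,0,0,0]);print(mode,r.x.round(3),r.cost.round(2),np.abs(r.fun).max().round(2))
for m in('none','scale','cam'):
    run(o1+o2,m)
run(o1,'scale');run(o2,'scale');run(o2,'cam')
E
python3 fit2.py; python3 -c "
from h import *
s=read_state();print(s['time_s'],s['position'],s['qvel'].round(4))"
```

```text
none [ 5.67354e+02 -1.80797e+02  4.28000e-01  1.21300e+00  0.00000e+00
  0.00000e+00  0.00000e+00] 27.87 2.73
scale [ 5.67515e+02 -1.80929e+02  4.30000e-01  1.23100e+00 -2.30400e+00
  0.00000e+00  0.00000e+00] 16.79 2.17
cam [ 5.68442e+02 -1.77561e+02  4.32000e-01  1.23000e+00  2.55500e+00
  2.50800e+00  9.20100e+00] 11.13 1.66
scale [ 5.68134e+02 -1.76088e+02  4.23000e-01  1.19200e+00 -2.41100e+00
  0.00000e+00  0.00000e+00] 2.47 1.21
scale [ 5.67319e+02 -1.81538e+02  4.34000e-01  1.24100e+00 -2.68000e+00
  0.00000e+00  0.00000e+00] 5.52 1.59
cam [ 5.65784e+02 -1.80116e+02  4.34000e-01  1.24300e+00  1.00000e-03
 -1.00000e-03  9.44800e+00] 6.52 1.59
3.8 [ 565.92548314 -178.97274429  257.32334203] [-0.0055  0.0027 -0.0013 -0.0021  0.0003  0.0019 -0.0014]
```

>>> drive_tool:
  increments:
    - [[-31,97,-10,-0.06,70],[-31,97,-10,-0.06,70],[-31,97,-120,-0.06,70],[-31,97,-120,-0.06,70],[-31,97,-120,-0.06,70]]

```text
time_s: 4.42
position: [532.3, -81.4, 134.5]
orientation: [0.272, -0.65, 0.274, 0.655]
wrist_force: [0.6, -0.2, -0.5]
width: 70.1
```

Run:
```python
from h import *
s=read_state();R=Rq(s["orientation"]);print(s["position"],np.degrees(np.arctan2(R[1,1],R[0,1])))
w=capture("wrist");cv2.imwrite("pics/w2.png",w["color"][:,:,::-1])
for P in((535,-83,106),(535,-83,80)): print(proj(w,P))
```

```text
[532.32337683 -81.42049543 134.48805473] -135.4340483990132
[[313.44216658 229.02605437]]
[[313.6613681  216.21196216]]
```

View pics/w2.png

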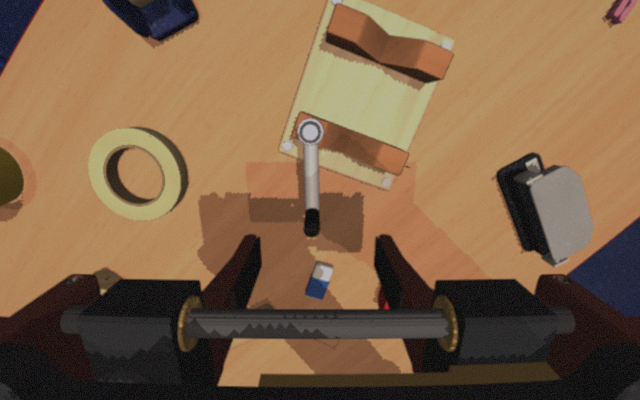

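>>> drive_tool:
  increments:
    - [[2.5,-1.5,-54,0,70],[2.5,-1.5,-54,0,70],[2.5,-1.5,-54,0,5],[2.5,-1.5,-54,0,5],[2.5,-1.5,-54,0,5]]

```text
time_s: 5.1
position: [538.5, -83.3, 84.8]
orientation: [-0.273, 0.653, -0.273, -0.651]
wrist_force: [-0.6, -0.6, 0.8]
width: 43.7
```

>>> drive_tool:
  increments:
    - [[0,0,0,0,5],[0,0,0,0,5]]

```text
time_s: 5.35
position: [537.6, -83.2, 83.5]
orientation: [-0.273, 0.652, -0.273, -0.652]
wrist_force: [-0.1, -0.5, -0.2]
width: 23.6
```

Run:
```python
from h import *
s=read_state();R=Rq(s["orientation"]);print(s["position"],np.degrees(np.arctan2(R[1,1],R[0,1])),s["width"],s["wrist_force"])
w=capture("wrist");cv2.imwrite("pics/w3.png",w["color"][:,:,::-1])
```

```text
[537.62414678 -83.16247253  83.46984317] -135.44832313336516 23.581503248791613 [-0.05139471 -0.48352555 -0.23012285]
```

View pics/w3.png

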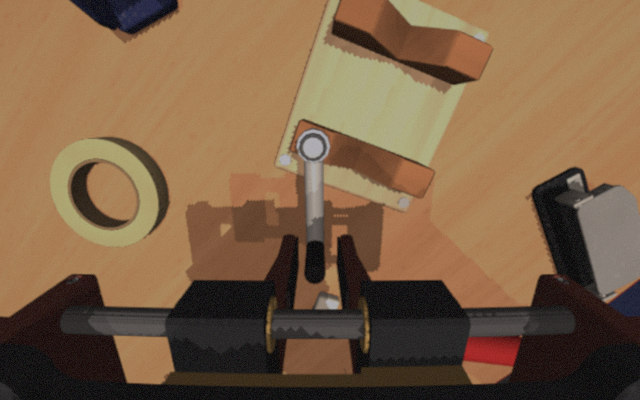

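>>> drive_tool:
  increments:
    - [[0,0,-3,0,5],[0,0,-3,0,5],[0,0,-3,0,5],[0,0,-3,0,5]]

```text
time_s: 5.9
position: [537.7, -82.9, 80.6]
orientation: [-0.273, 0.652, -0.273, -0.652]
wrist_force: [-1.9, 1.0, 5.5]
width: 11.1
```

>>> drive_tool:
  increments:
    - [[4,3,0,-0.07,5],[7,6,0,-0.14,5],[11,9,0,-0.22,5],[15,11.5,0,-0.29,5],[24,15.5,0,-0.44,5]]

```text
time_s: 6.52
position: [561.4, -67.1, 80.6]
orientation: [0.41, -0.576, 0.41, 0.576]
wrist_force: [-2.2, 1.0, 5.2]
width: 11.3
```

>>> drive_tool:
  increments:
    - [[0,0,0,0,5],[0,0,0,0,30],[0,0,0,0,60],[0,0,0,0,60],[0,0,0,0,60]]

```text
time_s: 7.15
position: [561.4, -67.8, 80.1]
orientation: [0.409, -0.577, 0.409, 0.577]
wrist_force: [0.0, -0.2, 0.3]
width: 48.2
```

Run:
```python
from h import *
s=read_state();R=Rq(s["orientation"]);print(s["position"],np.degrees(np.arctan2(R[1,1],R[0,1])),s["width"],s["wrist_force"])
w=capture("wrist");cv2.imwrite("pics/w4.png",w["color"][:,:,::-1])
```

```text
[561.44657437 -67.81241156  80.14264152] -160.66430030259002 48.20319081342464 [ 0.02473214 -0.16293701  0.25392271]
```

View pics/w4.png

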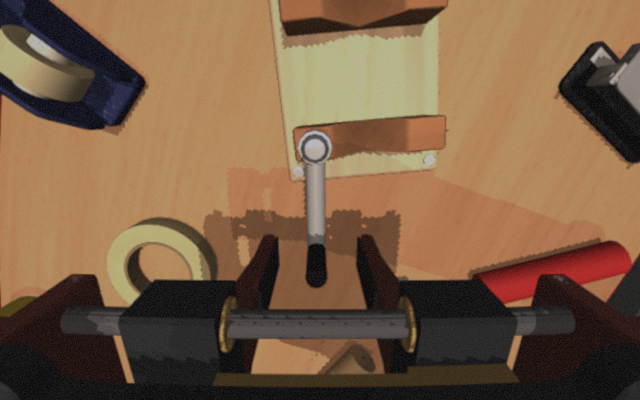

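>>> drive_tool:
  increments:
    - [[0,0,60,0,70],[-20,80,120,-0.2,70],[-56,240,150,-0.64,80],[-56,240,150,-0.64,80],[-56,240,150,-0.64,80]]

```text
time_s: 7.82
position: [529.3, 28.3, 168.5]
orientation: [0.493, -0.479, 0.524, 0.502]
wrist_force: [0.3, -0.7, -2.4]
width: 80.0
```

>>> drive_tool:
  increments:
    - [[-15,85,20,-0.09,80],[-15,85,20,-0.09,80],[-15,85,20,-0.09,80]]

```text
time_s: 8.2
position: [514.5, 117.3, 187.6]
orientation: [0.512, -0.459, 0.543, 0.482]
wrist_force: [0.2, -1.0, -0.8]
width: 79.8
```

Run:
```python
from h import *
s=read_state();R=Rq(s["orientation"]);print(s["position"],np.degrees(np.arctan2(R[1,1],R[0,1])),s["q"])
w=capture("wrist");cv2.imwrite("pics/w5.png",w["color"][:,:,::-1])
for r in cut_out("dowel_center",w): print(r["score"],r["position"],onz(w,[r["position"]],16))
```

```text
[514.45353655 117.33663535 187.6260955 ] 173.4554462122225 [-1.20263933  0.60164391  1.23067984  1.951999   -0.62987825  1.11912278
 -2.94982453]
0.85 [411.6, 10.6] [[384.7556947  -57.97685196  16.        ]]
0.75 [331.6, 184.5] [[486.82270221 116.98309547  16.        ]]
0.75 [232.5, 2.5] [[567.10907319 -82.77999214  16.        ]]
0.56 [445.1, 200.0] [[348.45154511 154.1386283   16.        ]]
```

View pics/w5.png

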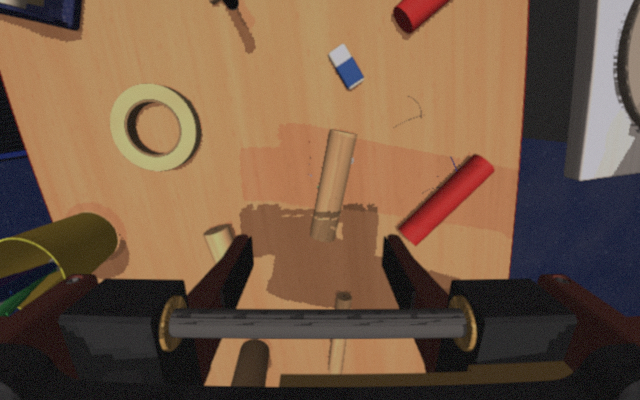

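>>> drive_tool:
  increments:
    - [[-8,-10,10,0.18,80],[-16,-20,20,0.36,80],[-24,-30,30,0.54,80],[-32,-40,40,0.72,80],[-40,-50,40,0.9,80]]

```text
time_s: 8.93
position: [474.8, 60.3, 228.6]
orientation: [0.254, -0.648, 0.291, 0.656]
wrist_force: [-0.3, -0.0, -0.3]
width: 79.8
```

>>> drive_tool:
  increments:
    - [[0,0,0,0.18,80],[0,0,0,0.36,80],[0,0,0,0.54,80],[0,0,0,0.72,80],[0,0,0,0.9,80]]

```text
time_s: 9.55
position: [474.6, 60.6, 228.2]
orientation: [0.057, 0.711, 0.02, -0.701]
wrist_force: [0.2, -0.4, -0.0]
width: 80.3
```

>>> drive_tool:
  increments:
    - [[0,0,0,0.18,80],[0,0,0,0.36,80],[0,0,0,0.54,80],[0,0,0,0.72,80],[0,0,0,0.9,80]]

```text
time_s: 10.18
position: [474.6, 60.6, 228.3]
orientation: [0.357, 0.632, 0.327, -0.606]
wrist_force: [-0.5, 0.3, -0.3]
width: 79.8
```

Run:
```python
from h import *
s=read_state();R=Rq(s["orientation"]);print(s["position"],np.degrees(np.arctan2(R[1,1],R[0,1])),s["q"])
```

```text
[474.61017327  60.5889997  228.33695902] -32.17994361459892 [-1.00009676  0.12662559  0.79680639  2.07741868 -0.07496131  0.92912138
 -0.7273041 ]
```

>>> drive_tool:
  increments:
    - [[0,0,0,0.18,80],[0,0,0,0.25,80],[0,0,0,0.25,80]]

```text
time_s: 10.55
position: [474.6, 60.8, 228.3]
orientation: [0.428, 0.587, 0.401, -0.558]
wrist_force: [-0.3, 0.2, 0.6]
width: 80.0
```

Run:
```python
from h import *
s=read_state();R=Rq(s["orientation"]);print(s["position"],np.degrees(np.arctan2(R[1,1],R[0,1])),s["q"],R[:,0])
w=capture("wrist");cv2.imwrite("pics/w6.png",w["color"][:,:,::-1])
for r in cut_out("dowel_center",w):
    ys,xs=np.nonzero(r["mask"]); P=onz(w,np.c_[xs,ys],16)[:,:2];u,_,v=np.linalg.svd(P-P.mean(0),full_matrices=False)
    q=(P-P.mean(0))@v.T; print(r["score"],r["position"],w["color"][ys,xs].mean(0).round(),np.degrees(np.arctan2(v[0,1],v[0,0])),np.ptp(q,0), (P.mean(0)+v[0]*(q[:,0].max()+q[:,0].min())/2))
```

```text
[474.61064391  60.78633835 228.32181001] -18.231781732521604 [-0.96590563  0.11974626  0.76445812  2.07969064 -0.0808955   0.92318699
 -0.47801495] [ 0.05610635 -0.00688869 -0.99840103]
0.88 [189.0, 139.3] [137.  41.  37.] -140.1961123163645 [138.77831063  33.9006958 ] [347.64753014 153.90691164]
0.71 [302.3, 128.1] [156. 121.  85.] -106.89440175057672 [134.37443062  32.90616836] [486.47164931 118.55803589]
0.7 [263.7, 286.1] [160.  46.  42.] -147.47649129841346 [101.59517833  35.66226231] [358.13152672 -73.60580443]
```

View pics/w6.png

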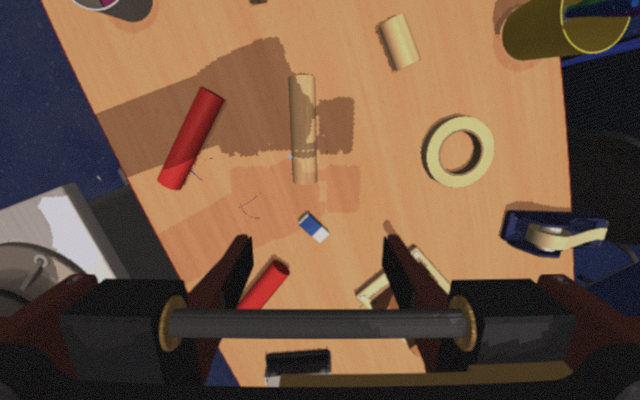

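>>> drive_tool:
  increments:
    - [[12.5,58,-20,0.02,64],[12.5,58,-80,0.02,64],[12.5,58,-140,0.02,64],[12.5,58,-180,0.02,64],[12.5,58,-180,0.02,64]]

```text
time_s: 11.28
position: [485.2, 119.6, 45.9]
orientation: [0.434, 0.58, 0.408, -0.556]
wrist_force: [-0.1, 0.3, 0.7]
width: 63.8
```

Run:
```python
from h import *
s=read_state();R=Rq(s["orientation"]);print(s["position"],np.degrees(np.arctan2(R[1,1],R[0,1])),s["width"],R[:,0])
w=capture("wrist");cv2.imwrite("pics/w7.png",w["color"][:,:,::-1])
```

```text
[485.19743388 119.56832349  45.92747955] -16.92968533947021 63.82574627734548 [ 0.05034508 -0.00950472 -0.99868665]
```

View pics/w7.png

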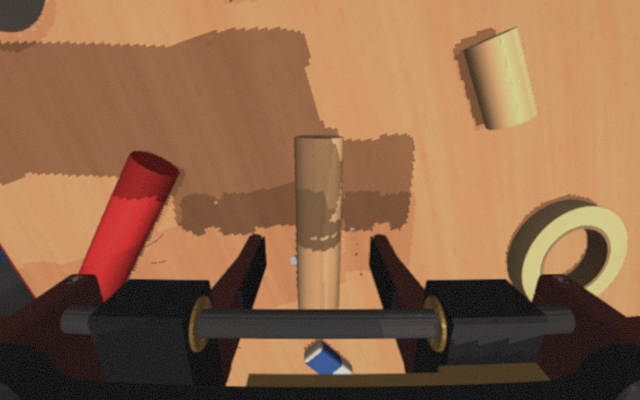

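Run:
```python
from h import *
w=capture("wrist")
e=onz(w,[(319,137)],28)[0]; print(e, e[:2]-65*np.array([np.cos(np.radians(73)),np.sin(np.radians(73))]))
print(proj(w,[(487,119,32),(487-19,119-62,16)]))
m=[r for r in cut_out("dowel_center",w)];
for r in m:
  ys,xs=np.nonzero(r["mask"]);print(r["score"],r["position"],ys.min(),ys.max())
```

```text
[507.31158295 182.59119008  28.        ] [488.30742214 120.43138094]
[[317.722036   239.86143345]
 [316.33659393 307.00621809]]
0.83 [316.4, 216.7] 137 309
```

>>> drive_tool:
  increments:
    - [[1,0.5,-41,0,64],[1,0.5,-41,0,64],[1,0.5,-41,0,20],[1,0.5,-41,0,20],[1,0.5,-41,0,20]]

```text
time_s: 12.05
position: [488.7, 121.7, 8.0]
orientation: [0.435, 0.582, 0.408, -0.553]
wrist_force: [-1.1, -0.3, -0.6]
width: 37.5
```

>>> drive_tool:
  increments:
    - [[0,0,0,0,20],[0,0,0,0,20],[0,0,0,0,20]]

```text
time_s: 12.42
position: [488.5, 121.6, 7.6]
orientation: [0.435, 0.582, 0.408, -0.553]
wrist_force: [-1.7, 0.3, 8.8]
width: 31.2
```

>>> drive_tool:
  increments:
    - [[0,0,30,0,20],[0,0,90,0,20],[0,0,140,0.1,20],[20,-75,140,0.28,20],[35,-135,140,0.46,20]]

```text
time_s: 13.05
position: [516.4, 18.2, 147.9]
orientation: [0.542, 0.483, 0.521, -0.449]
wrist_force: [0.3, -0.1, -1.4]
width: 31.3
```

>>> drive_tool:
  increments:
    - [[43,-166,0,0.26,20],[43,-166,0,0.26,20],[43,-166,0,0.26,20],[43,-166,0,0.26,20]]

```text
time_s: 13.55
position: [558.5, -154.2, 147.3]
orientation: [0.593, 0.416, 0.575, -0.381]
wrist_force: [-0.1, 0.8, -1.4]
width: 31.2
```

Run:
```python
from h import *
s=read_state();R=Rq(s["orientation"]);print(s["position"],np.degrees(np.arctan2(R[1,1],R[0,1])),s["width"],R[:,0],s["q"])
w=capture("wrist");cv2.imwrite("pics/w8.png",w["color"][:,:,::-1])
a=capture("side");crop(a,250,80,410,200,5,"s8.png")
a=capture("scene");crop(a,300,110,440,215,5,"c8.png")
```

```text
[ 558.47705675 -154.17620695  147.2922892 ] 21.370304231894707 31.152983296334135 [ 0.04780461  0.02583482 -0.99852255] [-0.23974266  0.42649102  0.54285938  1.9203453  -0.3424458   0.83925855
  0.86004161]
```

View pics/w8.png

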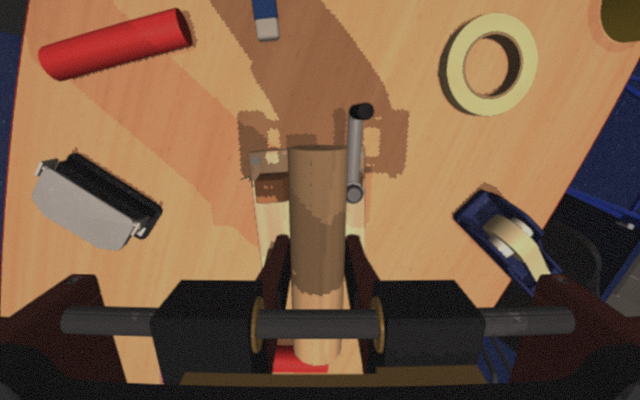

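View pics/s8.png

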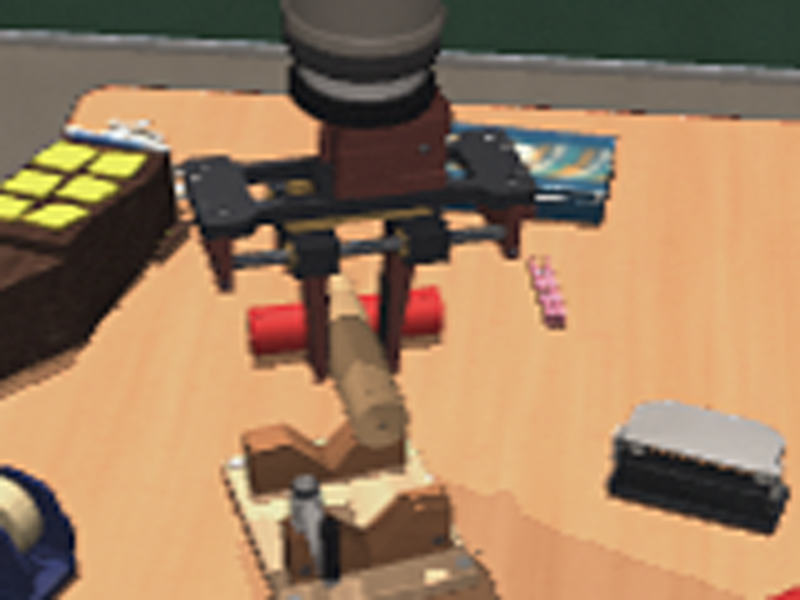

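View pics/c8.png

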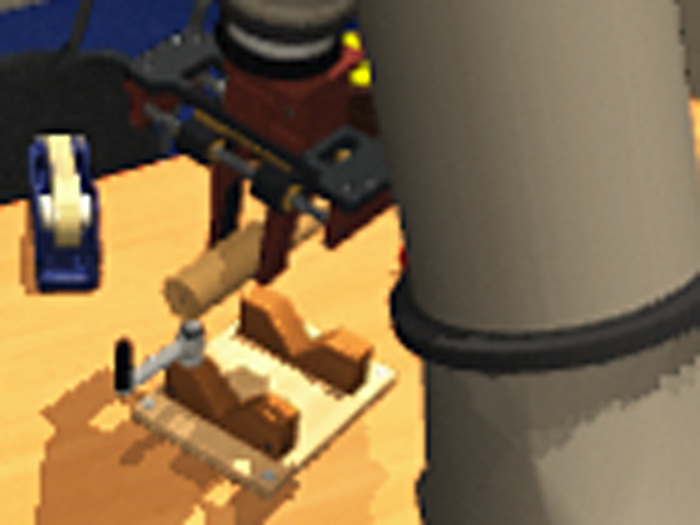

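>>> drive_tool:
  increments:
    - [[8.5,-26,-15,0.055,20],[8.5,-26,-15,0.055,20],[8.5,-26,-15,0.055,20]]

```text
time_s: 14.08
position: [567.2, -172.2, 132.0]
orientation: [0.603, 0.398, 0.589, -0.361]
wrist_force: [0.4, -0.2, 0.0]
width: 31.3
```

```bash
cat > ov.py <<'E'
from h import *
import sys
s=read_state();R=Rq(s["orientation"]);print(s["time_s"],s["position"],np.degrees(np.arctan2(R[1,1],R[0,1])),s["width"],R[:,0],s["wrist_force"])
w=capture("wrist");im=w["color"][:,:,::-1].copy()
x,y,yaw=float(sys.argv[2]),float(sys.argv[3]),float(sys.argv[4])
c,sn=np.cos(yaw),np.sin(yaw)
def J(p): return (x+c*p[0]-sn*p[1],y+sn*p[0]+c*p[1],p[2])
def ln(*ps,col=(0,255,0)):
    q=proj(w,[J(p) for p in ps])+.5
    cv2.polylines(im,[np.int32(q*16)],False,col,1,cv2.LINE_AA,4)
B=[(60,75,14),(-60,75,14),(-60,-75,14),(60,-75,14),(60,75,14)];ln(*B)
for y0 in(31,53,-31,-53): ln((50,y0,50),(25,y0,50),(0,y0,25),(-25,y0,50),(-50,y0,50))
im=cv2.resize(im[:,140:500],None,fx=1.5,fy=1.5,interpolation=cv2.INTER_CUBIC)
cv2.imwrite("pics/"+sys.argv[1],im)
E
python3 ov.py o1.png 567 -180.5 .43
```

```text
14.075 [ 567.17360432 -172.16750119  132.01070553] 25.053283257398242 31.269895021226194 [ 0.0446413   0.03277824 -0.99846519] [ 0.37267703 -0.20298357  0.00558013]
```

View pics/o1.png

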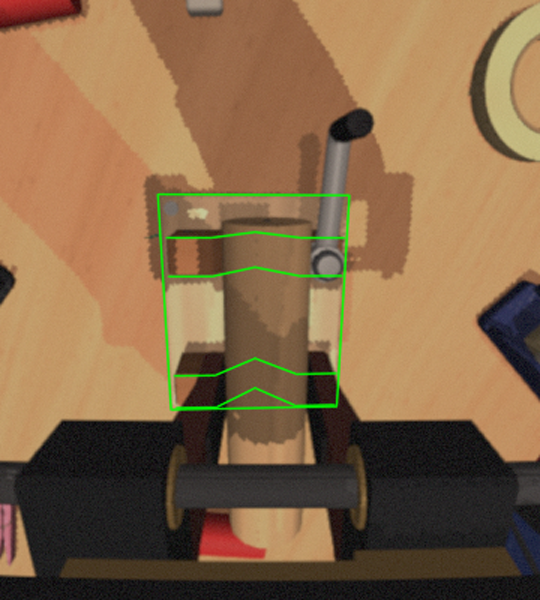

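>>> drive_tool:
  increments:
    - [[0,0,0,0,20],[0,0,0,0,20]]

```text
time_s: 14.38
position: [567.4, -173.4, 132.3]
orientation: [0.604, 0.398, 0.589, -0.361]
wrist_force: [0.1, 1.1, -0.4]
width: 31.4
```

```bash
python3 ov.py o2.png 567 -180.5 .43
python3 - <<'E'
from h import *
w=capture("wrist")
# dowel near end top px
p=((265/1.5)+140,219/1.5)
z=132+8.4+14
e=onz(w,[p],z)[0];print(e, e[:2]+65*np.array([np.sin(.437),-np.cos(.437)]))
print(onz(w,[((225/1.5)+140,300/1.5),((308/1.5)+140,300/1.5)],z-14))
E
```

```text
14.375 [ 567.43593299 -173.43542336  132.28657681] 25.038596813679195 31.35500040111006 [ 0.04563977  0.03197373 -0.99844614] [ 0.07520983  1.10737233 -0.4482808 ]
[ 536.97131111 -115.6162149   154.4       ] [ 564.48082544 -174.50786644]
[[ 537.31979189 -149.26625419  140.4       ]
 [ 565.22420271 -136.73826831  140.4       ]]
```

View pics/o2.png

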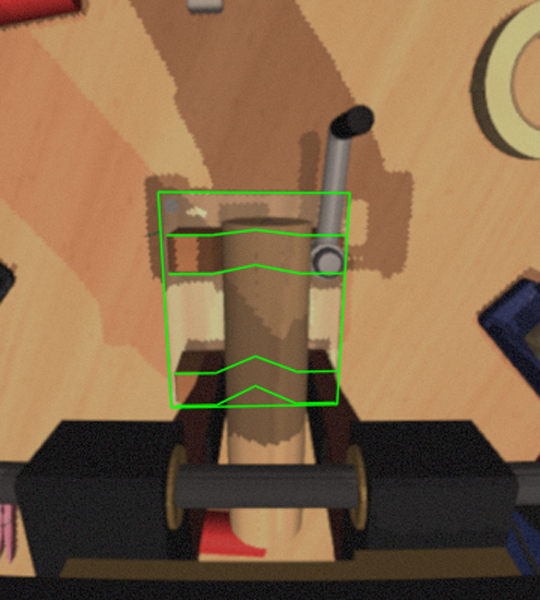

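Run:
```python
from h import *
w=capture("wrist");crop(w,235,110,395,225,5,"z1.png")
```

```text
(no output)
```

View pics/z1.png

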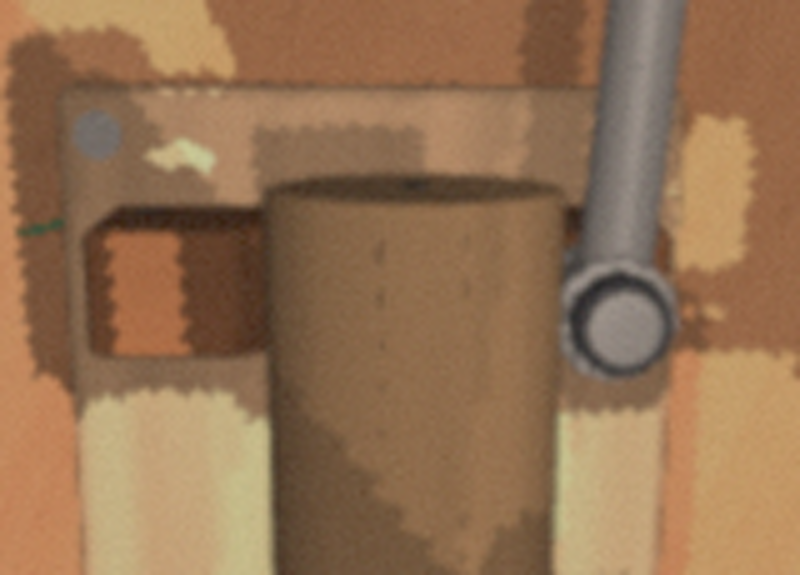

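Run:
```python
from h import *
from scipy.optimize import least_squares
w=capture("wrist")
Z=lambda u,v:(235+u/5-.4,110+v/5-.4)
o=[(Z(62,88),(-60,75,14)),(Z(682,92),(60,75,14)),(Z(623,326),(36,42,81)),(Z(88,232),(-50,53,50)),(Z(90,355),(-50,31,50))]
def pt(p,j):
    x,y,a=p;c,s=np.cos(a),np.sin(a);return (x+c*j[0]-s*j[1],y+s*j[0]+c*j[1],j[2])
f=lambda p:np.concatenate([proj(w,pt(p,j))[0]-q for q,j in o])
r=least_squares(f,[567,-180,.43]);print(r.x,r.fun.reshape(-1,2).round(1))
```

```text
[ 5.67499774e+02 -1.80395043e+02  4.30047062e-01] [[-1.8 -0.5]
 [ 2.1 -0.7]
 [ 1.1  0.9]
 [-1.3 -0.4]
 [-0.2  0.9]]
```

>>> drive_tool:
  increments:
    - [[3,-6,0,-0.007,20],[3,-6,-40,-0.007,20],[3,-6,-70,-0.007,20],[3,-6,-84,-0.007,20],[3,-6,-84,-0.007,20]]

```text
time_s: 15.2
position: [570.0, -180.5, 47.5]
orientation: [0.602, 0.4, 0.588, -0.364]
wrist_force: [0.5, 0.3, -0.6]
width: 31.1
```

```bash
python3 ov.py o3.png 567.5 -180.4 .43
python3 - <<'E'
from h import *
a=capture("side");crop(a,270,110,390,210,6,"s9.png")
E
```

```text
15.2 [ 569.97182629 -180.46625075   47.47616244] 24.56236913135809 31.103715996642972 [ 0.04421774  0.03139713 -0.99852842] [ 0.46895124  0.29785326 -0.57443775]
```

View pics/o3.png

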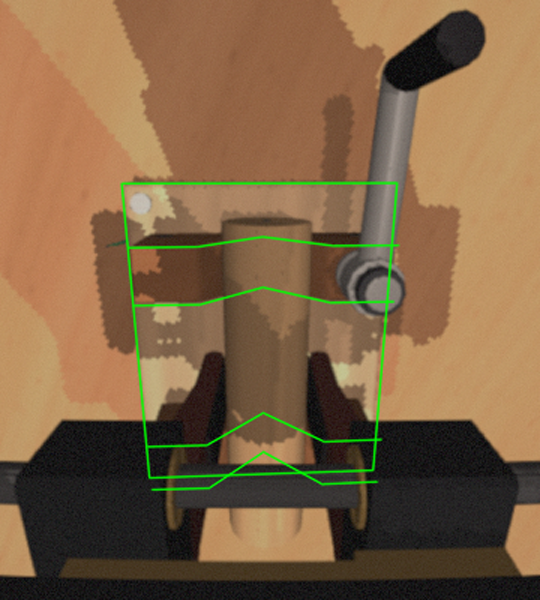

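View pics/s9.png

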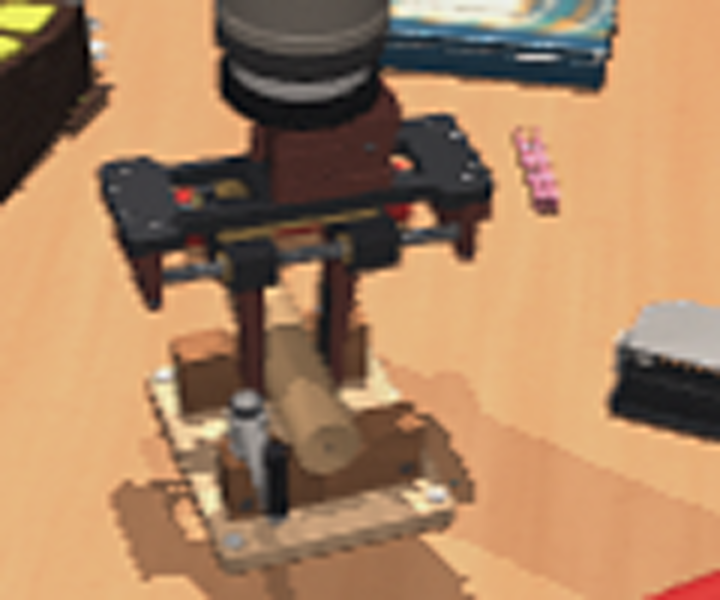

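Run:
```python
from h import *
w=capture("wrist")
def jf(P):
    d=P[:,:2]-[567.5,-180.4];c,s=np.cos(.43),np.sin(.43);return np.c_[d@[c,s],d@[-s,c]]
def Q(u,v): return (u/1.5+140-.3,v/1.5-.3)
print(jf(onz(w,[Q(266,219)],70)),jf(onz(w,[Q(266,228)],70)))
print(jf(onz(w,[Q(224,330),Q(308,330),Q(222,250),Q(309,250)],56)))
```

```text
[[ 0.37727047 63.77363465]] [[ 0.3763837  60.91198194]]
[[-14.7003881   21.2253522 ]
 [ 17.11422544  20.58283246]
 [-14.56963344  51.53381291]
 [ 16.63732991  51.23779283]]
```

>>> drive_tool:
  increments:
    - [[0,0,-4,0,20],[0,0,-6,0,20],[0,0,-6,0,20]]

```text
time_s: 15.72
position: [570.3, -180.1, 42.0]
orientation: [0.602, 0.4, 0.587, -0.364]
wrist_force: [0.2, 0.4, -0.7]
width: 31.3
```

>>> drive_tool:
  increments:
    - [[0,0,-1.5,0,20],[0,0,-2,0,20],[0,0,-2,0,20]]

```text
time_s: 16.1
position: [570.3, -180.3, 40.5]
orientation: [0.602, 0.4, 0.587, -0.364]
wrist_force: [-2.5, 0.6, 5.1]
width: 31.6
```

>>> drive_tool:
  increments:
    - [[0,0,0,0,40],[0,0,0,0,52],[0,0,0,0,52],[0,0,0,0,52]]

```text
time_s: 16.6
position: [570.3, -180.1, 39.9]
orientation: [0.602, 0.4, 0.587, -0.364]
wrist_force: [0.4, -0.5, -0.5]
width: 52.1
```

>>> drive_tool:
  increments:
    - [[0,0,30,0,52],[0,0,85,0,52],[0,0,110,0,52],[0,0,110,0,52]]

```text
time_s: 17.1
position: [571.7, -180.5, 152.0]
orientation: [0.604, 0.4, 0.586, -0.363]
wrist_force: [-0.4, 0.2, -0.3]
width: 52.0
```

```bash
python3 ov.py o4.png 567.5 -180.4 .43
python3 - <<'E'
from h import *
a=capture("side");crop(a,270,110,390,210,6,"s10.png")
print(read_state()["q"])
E
```

```text
17.1 [ 571.66615619 -180.54869778  151.97592879] 24.6052332252802 52.02564037483713 [ 0.04965711  0.03081143 -0.99829095] [-0.44590061  0.15439326 -0.27250447]
[-0.17986248  0.4548739   0.53137765  1.87044296 -0.35425522  0.86945565
  0.9615937 ]
```

View pics/o4.png

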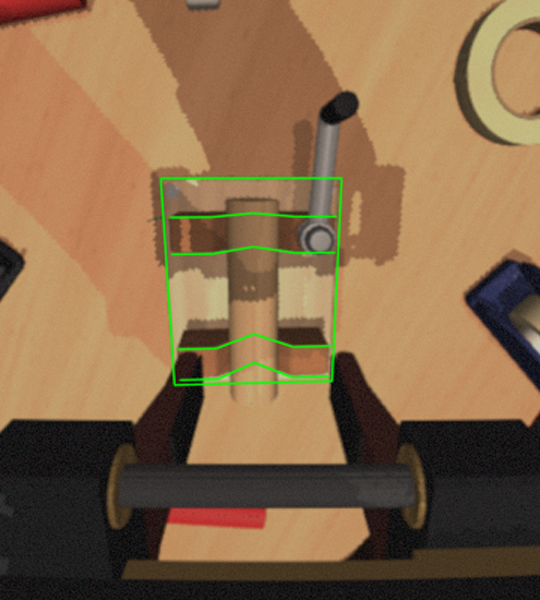

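View pics/s10.png

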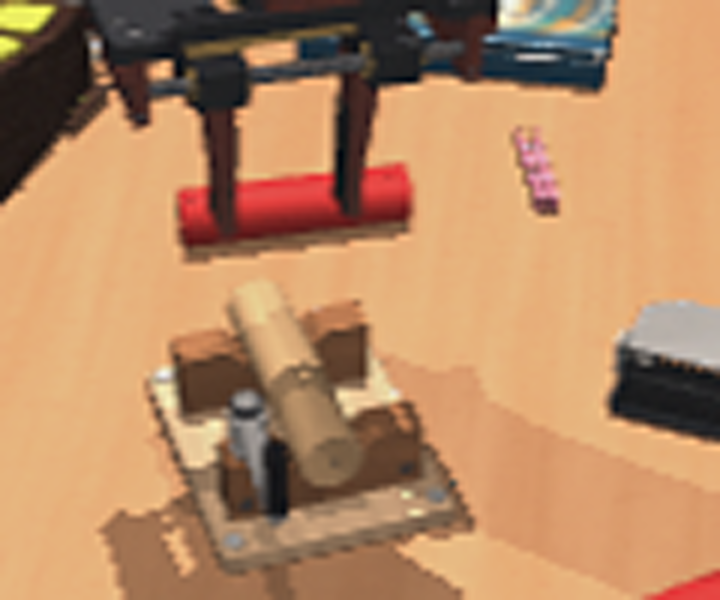

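Run:
```python
from h import *
w=capture("wrist")
def jf(P):
    d=P[:,:2]-[567.5,-180.4];c,s=np.cos(.43),np.sin(.43);return np.c_[d@[c,s],d@[-s,c]].round(1)
print(proj(w,[(567.5-.417*t,-180.4+.909*t,z) for t in(65,-65) for z in (64,48)])) 
crop(w,230,120,380,280,4,"z2.png")
```

```text
[[310.67096619 132.94604297]
 [310.10537793 131.89905503]
 [311.49877104 272.00564192]
 [310.95747752 263.87423256]]
```

View pics/z2.png

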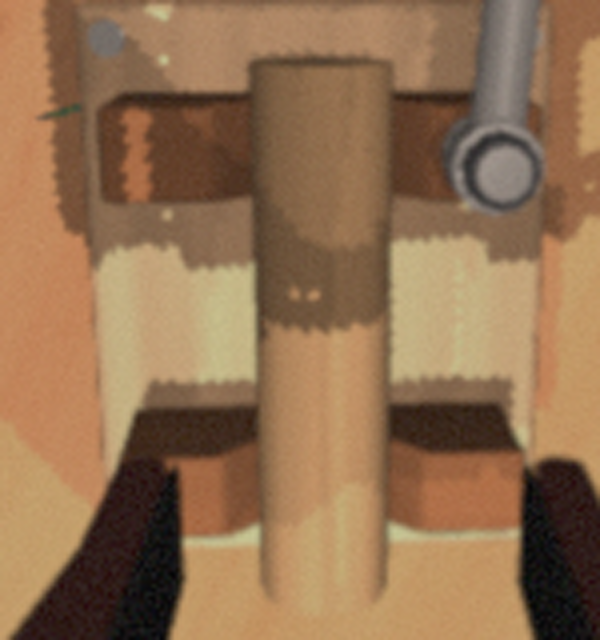

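>>> drive_tool:
  increments:
    - [[-5,56,0,-0.05,60],[-10,113,0,-0.09,60],[-10,113,-15,-0.09,60],[-10,113,-20,-0.09,60]]

```text
time_s: 17.75
position: [559.1, -67.3, 128.1]
orientation: [0.585, 0.425, 0.57, -0.391]
wrist_force: [0.0, -1.1, -0.7]
width: 60.1
```

```bash
python3 ov.py o5.png 567.5 -180.4 .43;  python3 - <<'E'
from h import *
w=capture("wrist");print(proj(w,[(561.5,-67.5,106)]),(proj(w,[(561.5,-67.5,106)])-[140,0])*1.5, read_state()['q'])
E
```

```text
17.75 [559.09082057 -67.27453897 128.13389372] 19.482599620562713 60.139944683009475 [ 0.04500366  0.02647528 -0.99863593] [ 0.03656879 -1.07127749 -0.71606468]
[[321.48325895 235.81566001]] [[272.22488842 353.72349002]] [-0.39601494  0.42696618  0.54080563  1.97357829 -0.35126597  0.78329855
  0.6853529 ]
```

View pics/o5.png

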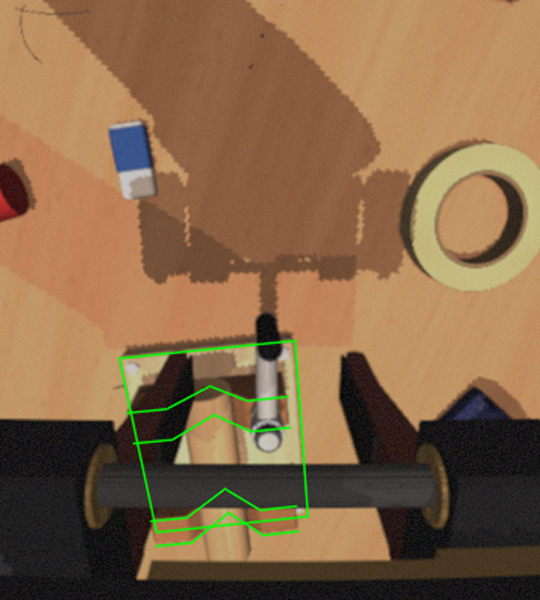

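>>> drive_tool:
  increments:
    - [[2,0,-46,0,60],[2,0,-46,0,60],[2,0,-46,0,5],[2,0,-46,0,5],[2,0,-46,0,5]]

```text
time_s: 18.48
position: [563.0, -67.2, 85.1]
orientation: [0.586, 0.426, 0.568, -0.39]
wrist_force: [-0.2, 1.0, 0.1]
width: 33.2
```

>>> drive_tool:
  increments:
    - [[0,0,0,0,5],[0,0,0,0,5],[0,0,0,0,5],[0,0,0,0,5]]

```text
time_s: 18.98
position: [562.3, -67.0, 84.0]
orientation: [0.585, 0.426, 0.569, -0.39]
wrist_force: [-0.2, 1.0, 2.0]
width: 11.3
```

```bash
python3 -c "
import numpy as np
c=np.array([584,-129.3]);p0=np.array([562,-67.]);r=np.linalg.norm(p0-c);a0=np.arctan2(*(p0-c)[::-1]);print(r,np.degrees(a0))
for i in range(0,13):
  a=a0+i*np.radians(8.0); print(i,np.degrees(a-a0).round(1),(i*np.radians(8)).round(3),(c+r*np.array([np.cos(a),np.sin(a)])-p0).round(1))
"
```

```text
66.07034130379532 109.4496554778235
0 0.0 0.0 [0. 0.]
1 8.0 0.14 [-8.5 -3.7]
2 16.0 0.279 [-16.3  -8.5]
3 24.0 0.419 [-23.4 -14.3]
4 32.0 0.559 [-29.7 -21.1]
5 40.0 0.698 [-34.9 -28.7]
6 48.0 0.838 [-39. -37.]
7 56.0 0.977 [-42.  -45.7]
8 64.0 1.117 [-43.6 -54.8]
9 72.0 1.257 [-44. -64.]
10 80.0 1.396 [-43.2 -73.1]
11 88.0 1.536 [-41.  -82.1]
12 96.0 1.676 [-37.7 -90.7]
```

>>> drive_tool:
  increments:
    - [[0,0,3,0,5],[0,0,3,0,5],[-8.5,-3.7,3,0.14,5],[-16.3,-8.5,3,0.28,5],[-16.3,-8.5,3,0.28,5]]

```text
time_s: 19.6
position: [545.8, -76.2, 87.0]
orientation: [0.634, 0.343, 0.622, -0.306]
wrist_force: [0.6, -0.8, -2.2]
width: 11.5
```

Run:
```python
from h import *
w=capture("wrist");cv2.imwrite("pics/w9.png",w["color"][:,:,::-1]);a=capture("side");crop(a,270,110,390,210,6,"s11.png")
s=read_state();print(s["wrist_force"],s["wrist_torque"])
```

```text
[ 0.72628423 -0.54817079 -2.40242685] [-5.85344470e-01 -6.94856481e-02 -5.16795344e-04]
```

View pics/w9.png

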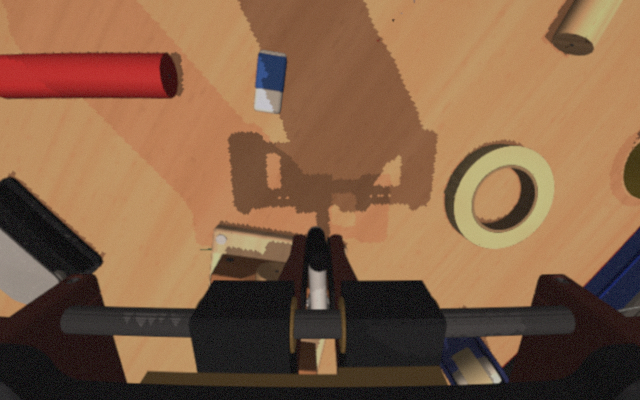

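View pics/s11.png

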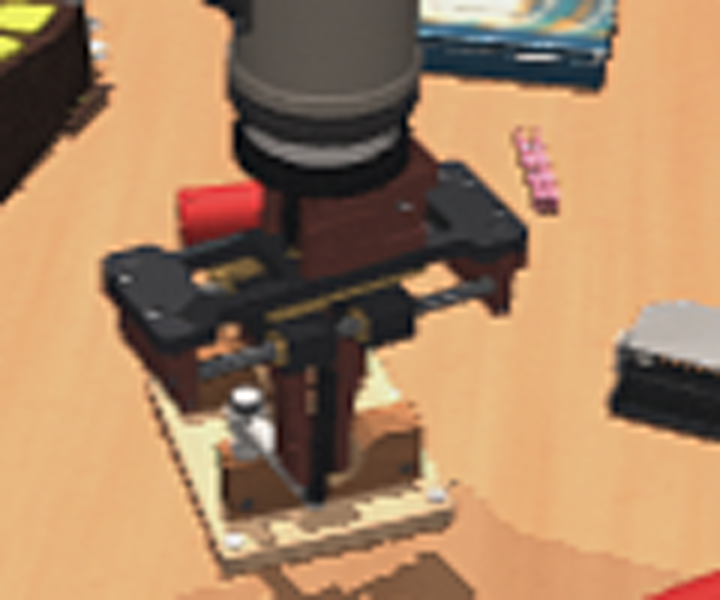

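>>> drive_tool:
  increments:
    - [[-7.1,-5.8,0.5,0.14,5],[-13.4,-12.6,0.5,0.28,5],[-18.6,-20.2,0.5,0.42,5],[-22.7,-28.5,0.5,0.56,5],[-25.7,-37.2,0.5,0.7,5]]

```text
time_s: 20.32
position: [522.4, -112.6, 87.9]
orientation: [0.702, 0.107, 0.701, -0.068]
wrist_force: [4.8, 0.4, -4.1]
width: 11.0
```

>>> drive_tool:
  increments:
    - [[-1,-9.1,0,0.14,5],[-1,-18.3,0,0.28,5],[0,-27.4,0,0.42,5],[0,-27.4,0,0.42,5]]

```text
time_s: 20.82
position: [522.4, -139.7, 87.8]
orientation: [0.701, -0.04, 0.708, 0.078]
wrist_force: [4.8, 3.3, -2.8]
width: 11.1
```

Run:
```python
from h import *
w=capture("wrist");cv2.imwrite("pics/w10.png",w["color"][:,:,::-1]);a=capture("side");crop(a,270,110,390,210,6,"s12.png")
s=read_state();print(s["wrist_force"],s["q"],s["position"])
```

```text
[ 4.45136312  3.23396615 -3.0264918 ] [ 0.05910775  0.44708806  0.1468986   1.9790431  -0.16429497  0.75164215
  2.05016463] [ 522.25726651 -139.19795433   87.79710334]
```

View pics/w10.png

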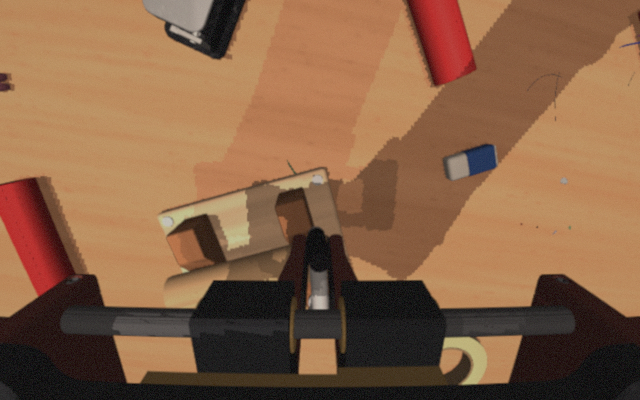

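View pics/s12.png

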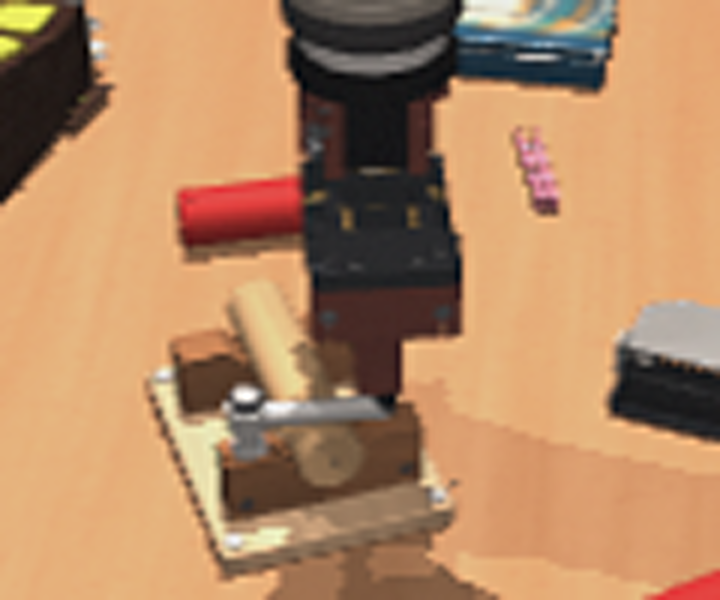

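>>> drive_tool:
  increments:
    - [[3,-9,0,0.14,5],[6,-17,0,0.26,5],[6,-17,0,0.26,5]]

```text
time_s: 21.3
position: [526.9, -153.2, 87.1]
orientation: [0.683, -0.13, 0.698, 0.17]
wrist_force: [2.7, 7.9, -1.7]
width: 11.1
```

>>> drive_tool:
  increments:
    - [[0.5,-2,0,0.02,5],[0.5,-2,0,0.02,5]]

```text
time_s: 21.55
position: [527.2, -154.0, 87.0]
orientation: [0.682, -0.137, 0.697, 0.177]
wrist_force: [2.4, 10.6, -1.0]
width: 11.0
```

Run:
```python
from h import *
a=capture("side");crop(a,270,110,390,210,6,"s13.png")
s=read_state();print(s["wrist_force"],s["position"])
```

```text
[ 2.32138039 11.76518383 -0.92842812] [ 527.16489823 -153.95988155   87.05365385]
```

View pics/s13.png

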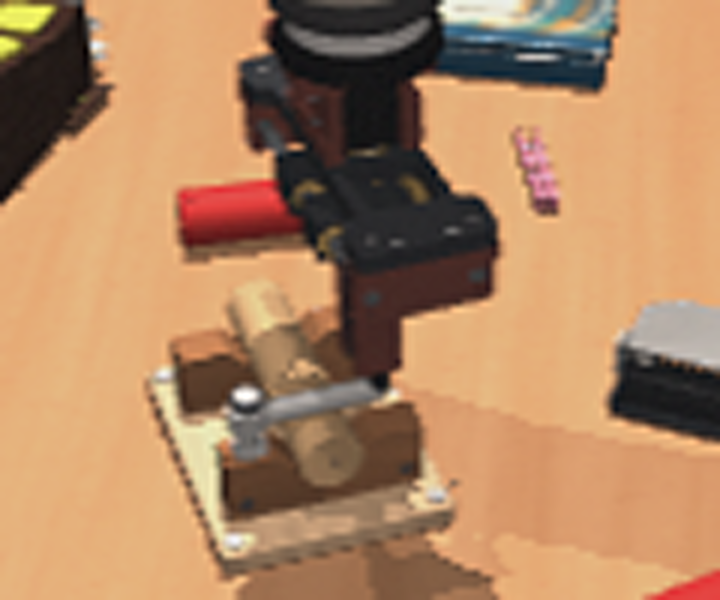

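>>> drive_tool:
  increments:
    - [[0,1,-1,0,15],[0,1,-1,0,40],[0,1,-1,0,50],[0,1,-1,0,50]]

```text
time_s: 22.1
position: [526.5, -158.7, 86.5]
orientation: [0.682, -0.139, 0.697, 0.174]
wrist_force: [-0.7, 0.5, 1.0]
width: 41.3
```

>>> drive_tool:
  increments:
    - [[0,0,40,0,50],[0,0,95,0,50],[-40,20,140,0,50],[-60,20,150,0,50],[-60,20,150,0,50]]

```text
time_s: 22.72
position: [466.3, -138.8, 237.6]
orientation: [0.682, -0.139, 0.696, 0.174]
wrist_force: [0.0, -0.6, 0.7]
width: 50.2
```

Run:
```python
from h import *
w=capture("wrist");cv2.imwrite("pics/w11.png",w["color"][:,:,::-1]);a=capture("side");crop(a,270,110,390,210,6,"s14.png")
b=capture("scene");crop(b,170,140,440,300,2.9,"c14.png")
s=read_state();R=Rq(s["orientation"]);print(s["wrist_force"],s["position"],R.round(2).tolist())
```

```text
[0.07996423 0.08111508 0.32158437] [ 467.16188285 -138.38204657  235.8404981 ] [[-0.03, -0.43, 0.9], [0.04, 0.9, 0.43], [-1.0, 0.05, -0.01]]
```

View pics/w11.png

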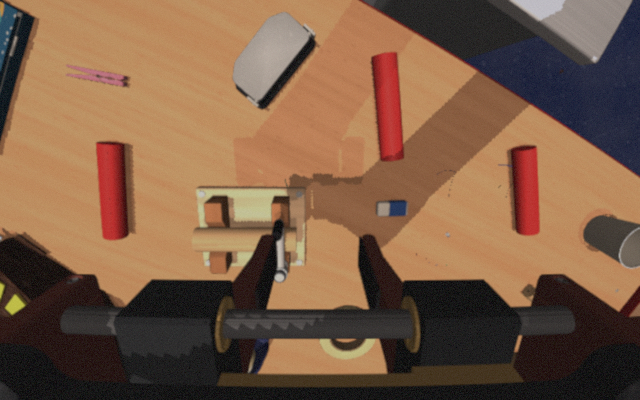

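View pics/s14.png

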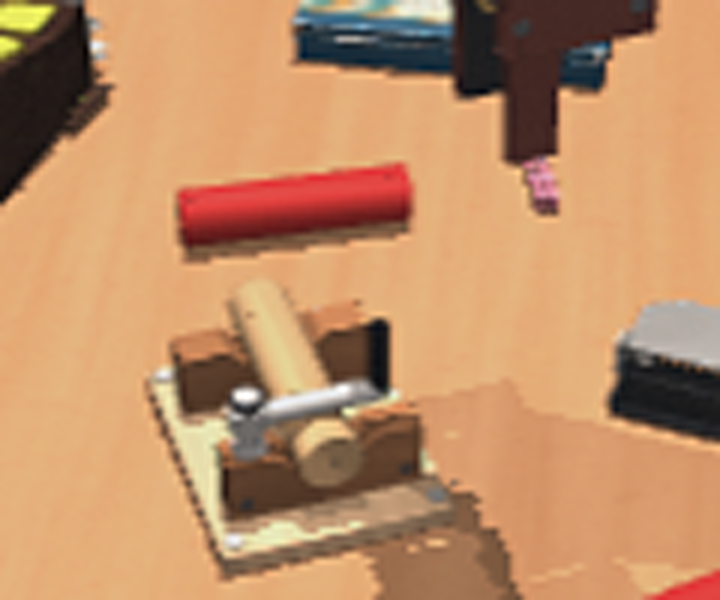

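View pics/c14.png

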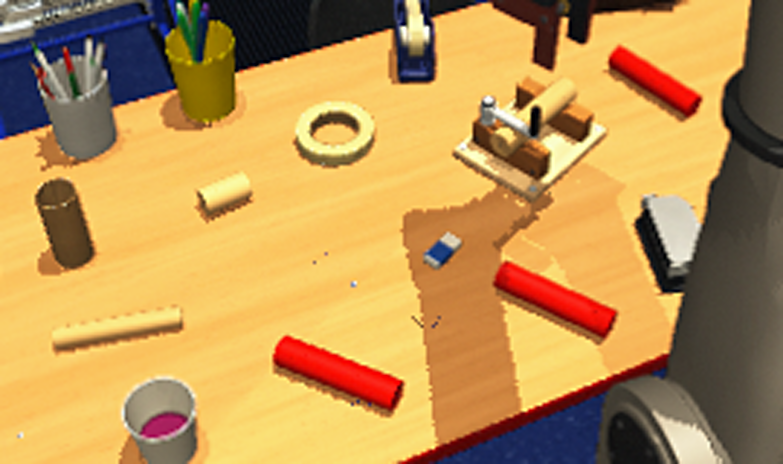

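Run:
```python
from h import *
x,y,a=567.5,-180.4,.43;c,s=np.cos(a),np.sin(a)
def J(p): return (x+c*p[0]-s*p[1],y+s*p[0]+c*p[1],p[2])
for n,(x0,y0,x1,y1) in dict(wrist=(180,170,320,290),side=(290,140,370,210),scene=(320,160,400,215)).items():
    w=capture(n);k=5 if n=="wrist" else 8
    im=cv2.resize(w["color"][y0:y1,x0:x1,::-1],None,fx=k,fy=k,interpolation=cv2.INTER_CUBIC)
    def mk(p,col):
        q=(proj(w,[J(p)])[0]+.5-[x0,y0])*k;cv2.drawMarker(im,tuple(int(v) for v in q),col,cv2.MARKER_CROSS,12,1)
    for t,col in((0,(0,255,0)),(.1,(0,255,255)),(.2,(0,0,255))): mk((36-66*np.cos(t),42+66*np.sin(t),108),col)
    mk((36,42,83),(255,0,0))
    for e in(65,-65): mk((0,e,64),(255,0,255))
    cv2.imwrite(f"pics/f_{n}.png",im)
```

```text
(no output)
```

View pics/f_wrist.png

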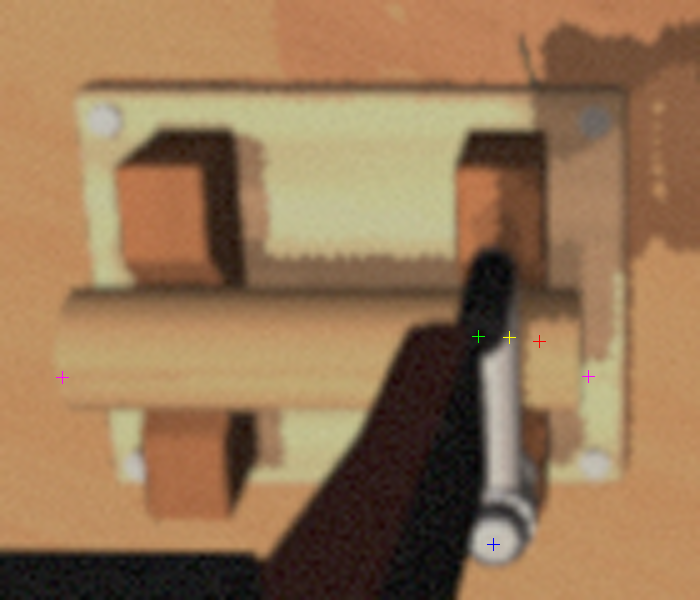

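View pics/f_side.png

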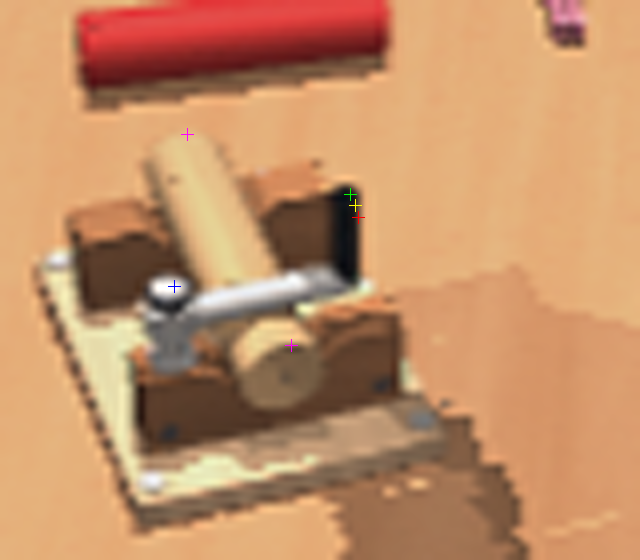

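View pics/f_scene.png

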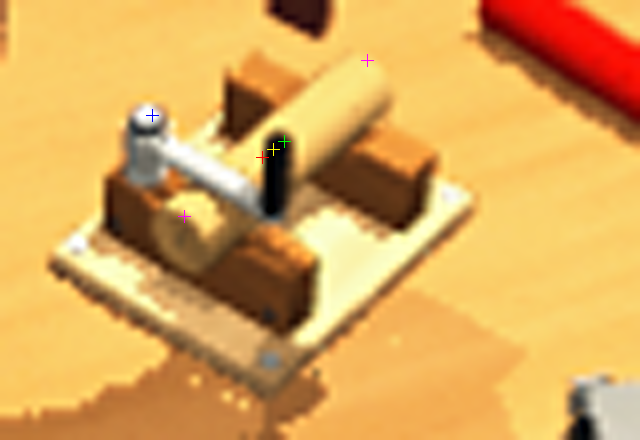

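```bash
python3 -c "
from station import *
s=read_state();print(s['time_s'],s['wrist_force']);print(job_done())"
```

```text
23.025 [0.80467314 0.27488793 0.37111972]
the job is handed in; nothing more can be done
None
```

I handed the job in at 23.0 s: the thick, long dowel is seated in the V-block, and the clamp bar is turned fully across and resting on it.

**What I did**
- I opened the clamp bar by its peg to about 1.65 rad.
- I picked up the pale 32 × 130 dowel, lowered it into the V until I felt light contact (about 5 N), and let go.
- I then gripped the peg again and turned the bar back, lifting it about 3 mm so it would not push the dowel along.
- I kept turning until the force rose without further movement (about 11 N), which I took as the stop. Then I released it and moved the gripper clear, about 235 mm above the table.

**What the last checks showed**
- **Bar:** in the scene and side pictures the peg was within about 0.02 rad of fully across. The wrist view was too oblique to measure the angle.
- **Dowel:** it lay centred in both yokes, with its overhang equal to within about 1–2 mm.
- **Other objects:** I saw no sign in the pictures that the other dowels, red look-alikes or bystanders had moved. I did not measure them.

**What disagreed**
- In the camera images the fixture looked about 2.5% smaller than its stated size.
- The scene and side cameras put the fixture about 4 mm away from where the wrist camera did; I used the wrist fit.
- On the way to the dowel, the last joint came to the edge of its range (-2.95 of -2.96). That left the tool tilted about 3° from then on. I grasped the dowel from the opposite side instead, and the tilt did not appear to affect the result.

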